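# Load the amber vial into the vial reader

## Task

Press the blue button on top of the vial reader so that its tray pops out, stand the brown vial with the black cap in the tray's round well and let go of it, then push the tray gently back in until it clicks and stays in. Never press on the tray with more than 16 N, and leave the other two vials standing where they are.

Things in the scene. Friction and masses are not known exactly. Their poses are not given: they have to be found in the camera images.
- reader: white bench instrument, 160 (x, front to back) x 200 (y) x 74 (z) mm, fixed to the worktop; origin at the centre of its underside on the worktop, z up, its front faces its own -x. The tray bay is in the +y part of the front; the -y part is a closed control column. Place and yaw vary
- button_top (a point): centre of the top of the blue release button, 28 mm across, on the roof of the control column, 11 mm proud of the roof. Pressed straight down, 7 mm at most, against a spring (3 N at the start, 6.5 N at the bottom); the latch lets go after about 2.5 to 4.5 mm (4 to 5.5 N). It also dips while the tray is pushed past the latch and jumps up at the click
- button (a joint): stroke of the button in m, 0 up, 0.007 fully down
- tray_front (a point): centre of the outer face of the tray's grey front block (108 mm wide along the reader's y, 52 mm high, 32 mm thick, lower edge 9 mm and upper edge 61 mm above the worktop); the point is 35 mm above the worktop. Axes as the reader's. At tray = 0 it stands 30 mm in front of the reader's front wall. Push it along the reader's +x
- tray (a joint): how far the tray is out (m, along the reader's -x): latched 0 to 0.001, fully out 0.080. A spring pushes it out (5 N home, 2 N out). From 13 mm out on the latch raises the push needed to about 8 N, then 5.5 N. To click it must go 0 to 5 mm deeper than its rest (hidden, varies): down to -0.005. About 1 mm past the click a stiff buffer (12 N/mm) begins. Let go unlatched it slides out
- well (a point): centre of the floor of the tray's round well: 25 mm across, 11 mm deep, chamfered, in an aluminium block 14 mm high, 70 mm wide (y), 50 mm long (x). Its floor is 14 mm above the worktop, 68 mm behind the block's outer face; with the tray out it lies 42 mm in front of the reader's wall. The bay's roof is 68 mm above the worktop, so the vial must stand fully down
- amber_vial_centre (a point): the vial to load: brown body, black cap, 21 mm across, 49 mm tall, standing upright, 18 g or so; this point is on its axis half-way up (24.5 mm above its base). z is its axis
- white_vial_centre (a point): clear vial with a white cap, same size, to be left alone; point half-way up on its axis
- blue_vial_centre (a point): clear vial with a blue cap, same size, to be left alone; point half-way up on its axis

How it is judged:
By the outcome, as a careful person would: the job done as asked, in the order asked, and still so for the second after the job is handed in, with the robot touching nothing.
It also fails if it takes over 72 s, if anything falls off the work surface, if the arm or the gripper's body presses on something with over 40 N, if the wrist force passes 120 N, or if a joint passes its speed limit or range.

## Robot

A 6-joint arm with a two-finger parallel gripper is mounted at the origin on a cart in front of the work surface, level with it; the furniture and walls round the work are solid. World frame = base frame: x ahead of the robot, y to its left, z up, the work surface at z = 0. Lengths are in m, angles in degrees, forces in N, time in s.
With the tool pointing down it reaches from about 0.25 to 0.85 m from the base axis. Payload 12.5 kg.
Tool frame: the origin (TCP) lies at the very end of the fingers, on their centre line; the grasp point (between the pads) lies 19 mm behind it; z points along the fingers, y is the line along which they close (so a half turn about z gives the same grasp; the last joint's range is limited). The gripper opens to 93 mm and grips with 3 to 60 N. Pads are 15 mm wide; open, the fingers measure 128 mm over their backs; the gripper's body (75 mm by 188 mm) begins 65 mm behind the grasp point.
Start: joints at [-74.003, 20.094, 94.641, -0, 65.266, -4.847], TCP at [0.196, -0.514, 0.219] pointing down, gripper open.
Joint ranges: [-157.81, 157.81], [-45, 120.19], [0.68, 151.7], [-89.99, 269.99], [4.06, 180], [-164.3, 164.3]. Speed limits (degrees/s): [127.2, 127.2, 159.86, 180, 180, 180].

## Interface

Orientations are given as a 3x3 rotation matrix whose columns are the frame's x, y, z axes.
In Python, from station import get_state, get_image, sign_off gives the robot as it stands.
- The arm moves only by the shell command python3 -m pendant 'ROWS' [OPENING] [FORCE]. ROWS is JSON, a list of rows, each an object with "translation": the shift along the world's x, y, z in cm, a list of three; "rotation": the turn, a rotation vector about the world's x, y, z in rad, a list of three. In form: [{"translation": [x, y, z], "rotation": [ax, ay, az]}, ...]. A call has 1 to 8 rows; each row shifts and turns the commanded pose from where the row before left it; what a row does not reach is not made up. A row lasts 1/10 s, in which the tool goes at most 50 mm and 8.59 degrees, less where a joint would pass 70% of its speed; a pose out of reach is approached as far as the arm can. A call with a gripper value outside its range is refused whole. OPENING is the closure, from -1 (fully open) to 1 (shut), set as the call begins (- or left out, the last holds). The fingers move at their own pace and stop on an object; FORCE is the grip in N (left out, the last holds). Time passes only in rows, so rows that do not move let the fingers close. It gives the time, the measured TCP pose, the force, the opening and the grip force at its end, in the units of the state.
- get_state(): the state, without advancing time (a new reading comes with each control period).
- get_image(name): name is "scene" or "side" or "wrist"; returns a dict with "color" (400x640x3 uint8, blue, green, red), "intrinsics" (3x3 intrinsics, pixels), "T" (4x4, takes a point from camera to world coordinates). Camera axes: x right, y down, z forward; pixel columns grow to the right and rows downward; lengths in m; the calibration is good to about 2 mm. A picture is of the moment at which its call begins. There is no depth.
- sign_off(): hands the job in; it is judged then, once.
The state is a dict: "clock": time; "joint_pos": joint angles; "qd": joint speeds; "joint_efforts": joint torques, N m; "ee_pos": TCP position; "tcp_rot": TCP orientation; "wrist_force": force on the tool from outside, world axes, zero at the start; "moment": the same for the moment, N m; "grip_width": opening from 0.0 (shut) to 1.0 (fully open); "grasp_force": force on a finger pad.
Only numpy, scipy, OpenCV 4.12 (cv2) and the standard library are available. Lean on these libraries where they do the work, as an engineer would, in place of code of your own. Each camera call takes 0.05 s, during which the arm holds its last target. There are 200 camera calls.

## Working session

There is one attempt and no reset: what is moved stays moved. The work goes in short steps, Python scripts to look and compute and a shell command to move; the robot and the scene stay as the last step left them, time stands still between calls to the robot, and variables do not carry over. Pictures are saved under pics/ and viewed, at most 10 in all, crops included, and the job is handed in when it is done.

```bash
mkdir -p pics; ls
python3 - <<'E'
from station import *
import cv2,numpy as np
s=get_state();print({k:np.round(v,3).tolist() for k,v in s.items()})
for n in("scene","side"):
    d=get_image(n);cv2.imwrite(f"pics/{n}0.png",d["color"]);print(n,np.round(d["intrinsics"],1).tolist(),np.round(d["T"],3).tolist())
a=cv2.imread("pics/scene0.png");b=cv2.imread("pics/side0.png")
E
```

```text
pics
{'clock': 0.0, 'joint_pos': [-74.005, 20.124, 94.677, -0.002, 65.265, -4.847], 'qd': [0.016, -0.105, 0.044, 0.033, -0.033, -0.059], 'joint_efforts': [0.001, -49.733, -28.525, 0.07, 0.026, -0.0], 'ee_pos': [0.196, -0.514, 0.218], 'tcp_rot': [[0.935, 0.356, -0.0], [0.356, -0.935, 0.001], [0.0, -0.001, -1.0]], 'wrist_force': [-0.131, 0.334, 0.449], 'moment': [-0.045, 0.005, -0.045], 'grasp_force': 0.0, 'grip_width': 0.999}
scene [[410.5, 0.0, 321.1], [0.0, 410.5, 201.5], [0.0, 0.0, 1.0]] [[-0.752, -0.461, 0.471, 0.131], [-0.659, 0.537, -0.526, 0.405], [-0.01, -0.706, -0.708, 0.756], [0.0, 0.0, 0.0, 1.0]]
side [[408.2, 0.0, 321.4], [0.0, 408.2, 196.3], [0.0, 0.0, 1.0]] [[0.939, -0.188, 0.286, 0.276], [-0.342, -0.456, 0.822, -0.909], [-0.024, -0.87, -0.492, 0.592], [0.0, 0.0, 0.0, 1.0]]
```

View pics/scene0.png

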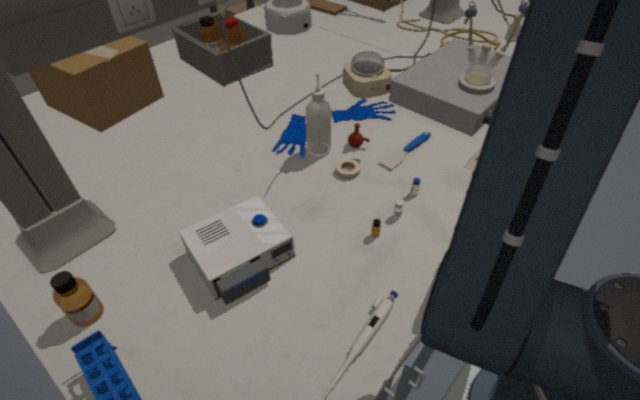

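View pics/side0.png

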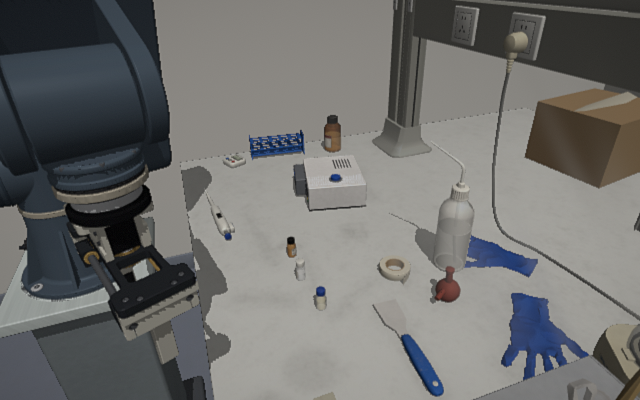

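The scene view shows the reader with its button at about (259,220), the tray front at (247,285) and the amber vial at (376,228). In the side view the button is at (336,178) and the amber vial at (291,246). Next I'll take enlarged crops of both views and mask positions.

```bash
cat > h.py <<'E'
import cv2,numpy as np
from station import *
def ray(d,uv):
    T=d["T"];v=T[:3,:3]@np.linalg.inv(d["intrinsics"])@np.array([*uv,1.]);return T[:3,3],v/np.linalg.norm(v)
def onz(d,uv,z):
    o,v=ray(d,uv);return o+v*(z-o[2])/v[2]
def tri(rs):
    A=sum(np.eye(3)-np.outer(v,v) for o,v in rs);b=sum((np.eye(3)-np.outer(v,v))@o for o,v in rs);return np.linalg.solve(A,b)
def proj(d,p):
    q=np.linalg.inv(d["T"])@np.array([*p,1.]);q=d["intrinsics"]@q[:3];return q[:2]/q[2]
def blobs(img,lo,hi,box,amin=8):
    x0,y0,x1,y1=box;m=cv2.inRange(cv2.cvtColor(img[y0:y1,x0:x1],cv2.COLOR_BGR2HSV),np.array(lo),np.array(hi))
    n,_,st,c=cv2.connectedComponentsWithStats(m)
    return sorted([(int(st[i,4]),np.round(c[i]+[x0,y0],1).tolist(),(st[i,:4]+[x0,y0,0,0]).tolist()) for i in range(1,n) if st[i,4]>=amin],reverse=True)
E
python3 - <<'E'
from h import *
d={n:get_image(n) for n in("scene","side")}
B=((100,120,50),(130,255,255))
a=blobs(d["scene"]["color"],*B,(235,205,285,235));b=blobs(d["side"]["color"],*B,(320,165,350,190));print(a[:2],b[:2])
print("button",tri([ray(d["scene"],a[0][1]),ray(d["side"],b[0][1])]),onz(d["scene"],a[0][1],.083),onz(d["side"],b[0][1],.083))
A=((5,120,60),(22,255,255))
a=blobs(d["scene"]["color"],*A,(360,210,390,245));b=blobs(d["side"]["color"],*A,(280,230,305,262));print(a[:2],b[:2])
print("amber",tri([ray(d["scene"],a[0][1]),ray(d["side"],b[0][1])]),onz(d["scene"],a[0][1],.017),onz(d["side"],b[0][1],.017))
print("white?",tri([ray(d["scene"],(398,208)),ray(d["side"],(300,269))]),"blue?",tri([ray(d["scene"],(416,187)),ray(d["side"],(320.5,298))]))
c1=cv2.resize(d["scene"]["color"][190:310,165:310],None,fx=5,fy=5,interpolation=cv2.INTER_CUBIC)[:600]
c2=cv2.resize(d["side"]["color"][145:215,285:375],None,fx=8,fy=8,interpolation=cv2.INTER_CUBIC)
cv2.imwrite("pics/c1.png",c1);cv2.imwrite("pics/c2.png",c2)
E
```

```text
[(96, [259.0, 219.4], [253, 215, 13, 10])] [(52, [335.1, 177.2], [331, 174, 9, 7])]
button [0.64762336 0.0345925  0.07972283] [0.64631822 0.03608438 0.083     ] [0.64407823 0.0274932  0.083     ]
[(61, [375.3, 231.3], [372, 226, 7, 11])] [(58, [290.2, 248.8], [287, 244, 8, 13])]
amber [ 0.45885575 -0.15407469  0.01668094] [ 0.45939069 -0.15397048  0.017     ] [ 0.45810766 -0.15482843  0.017     ]
white? [ 0.45582899 -0.24411275  0.02685529] blue? [ 0.46593846 -0.3409657   0.02433742]
```

View pics/c1.png

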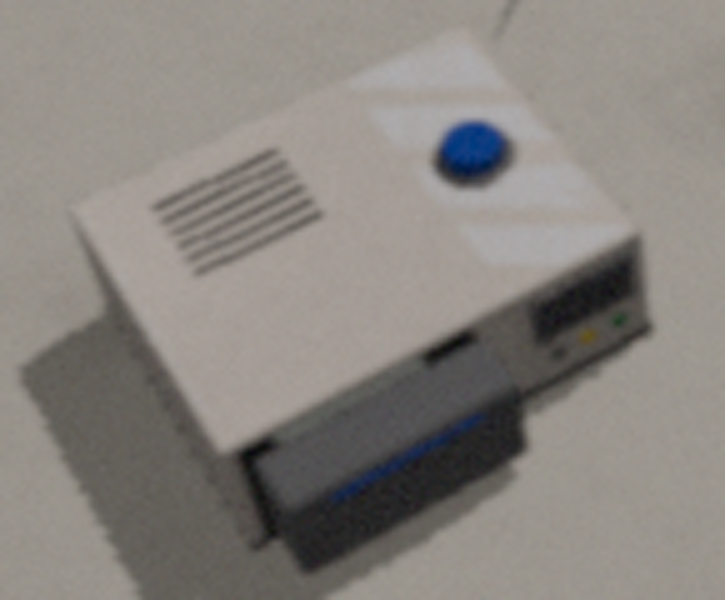

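View pics/c2.png

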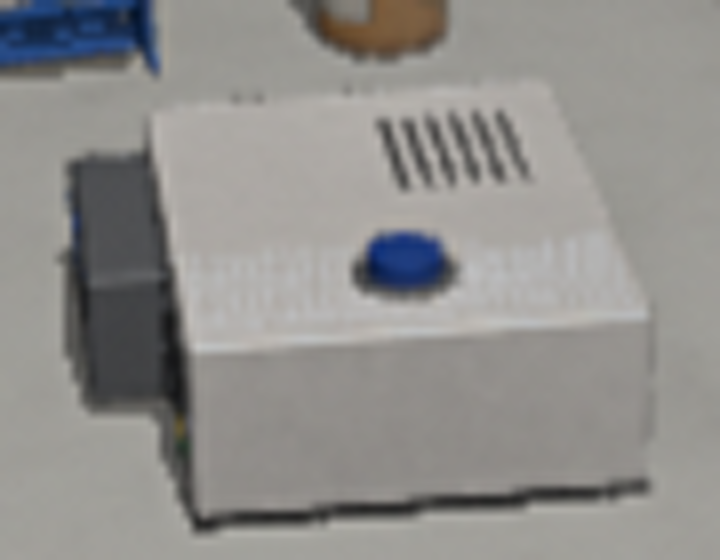

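Crop 1 (5x, origin 165,190) shows the roof corners at (638,235) front -y, (230,455) front +y, (75,210) back +y and (465,32) back -y. Crop 2 (8x, origin 285,145) shows the same corners at (190,352), (150,112), (548,82) and (648,318).

Run:
```python
from h import *
from scipy.optimize import least_squares
d={n:get_image(n) for n in("scene","side")}
L=np.array([[-.08,-.1],[-.08,.1],[.08,.1],[.08,-.1]])
f=lambda p,s,o:(np.array(p)+.5)/s-.5+np.array(o)
P={"scene":f([[638,235],[230,455],[75,210],[465,32]],5,(165,190)),"side":f([[190,352],[150,112],[548,82],[648,318]],8,(285,145))}
for use in(["scene"],["side"],["scene","side"]):
    W=np.vstack([[onz(d[n],p,.074)[:2] for p in P[n]] for n in use]);LL=np.vstack([L]*len(use))
    def tf(q,l):c,s=np.cos(q[2]),np.sin(q[2]);return l@np.array([[c,s],[-s,c]])+q[:2]
    r=least_squares(lambda q:(tf(q,LL)-W).ravel(),[.65,.1,0]);q=r.x
    print(use,np.round(q,4),np.degrees(q[2]).round(2),"res mm",np.round(r.fun.reshape(-1,2)*1e3,1).tolist())
    print(" tray_front",tf(q,np.array([[-.11,.035]])),"button local",[ (np.array([[np.cos(q[2]),np.sin(q[2])],[-np.sin(q[2]),np.cos(q[2])]])@(np.array(b)-q[:2])).round(4).tolist() for b in([.6463,.0361],[.6475,.0346])])
```

```text
['scene'] [ 0.6591  0.0939 -0.2354] -13.49 res mm [[-3.2, -3.2], [-0.0, 4.5], [1.3, 2.5], [1.9, -3.8]]
 tray_front [[0.56034472 0.15360867]] button local [[0.001, -0.0592], [0.0025, -0.0604]]
['side'] [ 0.6593  0.0872 -0.2386] -13.67 res mm [[-1.8, -0.4], [-1.8, 2.8], [1.1, -0.8], [2.6, -1.6]]
 tray_front [[0.56069181 0.14716457]] button local [[-0.0006, -0.0527], [0.001, -0.0539]]
['scene', 'side'] [ 0.6592  0.0905 -0.237 ] -13.58 res mm [[-3.3, -6.5], [0.2, 1.2], [1.5, -1.0], [1.8, -7.2], [-1.8, 2.8], [-2.1, 6.1], [0.9, 2.7], [2.7, 1.9]]
 tray_front [[0.56051887 0.15038788]] button local [[0.0002, -0.0559], [0.0017, -0.0571]]
```

```bash
python3 -m pendant '[{"translation":[2.9,3.9,0.5],"rotation":[0,0,-0.1]},{"translation":[2.9,3.9,0.5],"rotation":[0,0,-0.1]},{"translation":[2.9,3.9,0.5],"rotation":[0,0,-0.1]},{"translation":[2.9,3.9,0.5],"rotation":[0,0,-0.1]},{"translation":[2.9,3.9,0.5],"rotation":[0,0,-0.1]},{"translation":[2.9,3.9,0.5],"rotation":[0,0,-0.1]},{"translation":[2.9,3.9,0],"rotation":[0,0,0]},{"translation":[2.9,3.9,0],"rotation":[0,0,0]}]' 1 20
python3 -m pendant '[{"translation":[2.9,3.9,0],"rotation":[0,0,0]},{"translation":[2.9,3.9,0],"rotation":[0,0,0]},{"translation":[2.9,3.9,0],"rotation":[0,0,0]},{"translation":[2.9,3.9,0],"rotation":[0,0,0]},{"translation":[2.9,3.9,0],"rotation":[0,0,0]},{"translation":[2.9,3.9,0],"rotation":[0,0,0]},{"translation":[0,0,0],"rotation":[0,0,0]},{"translation":[0,0,0],"rotation":[0,0,0]}]'
python3 - <<'E'
from h import *
s=get_state();print(s["clock"],s["ee_pos"],np.round(s["tcp_rot"],3).tolist(),s["joint_pos"])
d=get_image("wrist");cv2.imwrite("pics/w1.png",d["color"]);print(np.round(d["intrinsics"],1).tolist(),np.round(d["T"],3).tolist())
B=((100,120,50),(130,255,255));print(blobs(d["color"],*B,(0,0,640,400),60))
E
```

```text
clock: 1.1
ee_pos: [0.4286, -0.2002, 0.249]
tcp_rot: [[0.972, -0.234, 0.001], [-0.234, -0.972, -0.0], [0.001, 0.0, -1.0]]
wrist_force: [-0.2, -1.4, -0.4]
grip_width: 0.366
grasp_force: 0.0
clock: 1.9
ee_pos: [0.6017, 0.0327, 0.248]
tcp_rot: [[0.973, -0.232, -0.001], [-0.232, -0.973, -0.0], [-0.001, 0.0, -1.0]]
wrist_force: [-1.7, -0.5, -0.3]
grip_width: 0.003
grasp_force: 0.0
1.9 [0.60165176 0.03266147 0.24804726] [[0.973, -0.232, -0.001], [-0.232, -0.973, -0.0], [-0.001, 0.0, -1.0]] [-1.31416901e+00  2.40954520e+01  8.44648145e+01 -1.05577380e-02
  7.14964090e+01  1.02125943e+02]
[[322.9, 0.0, 316.8], [0.0, 322.9, 205.0], [0.0, 0.0, 1.0]] [[-0.232, -0.942, -0.242, 0.669], [-0.973, 0.225, 0.057, 0.016], [0.001, 0.248, -0.969, 0.414], [0.0, 0.0, 0.0, 1.0]]
[(2245, [21.6, 235.8], [0, 192, 53, 94]), (579, [304.1, 147.8], [291, 135, 27, 27]), (186, [52.9, 325.8], [44, 321, 24, 15])]
```

View pics/w1.png

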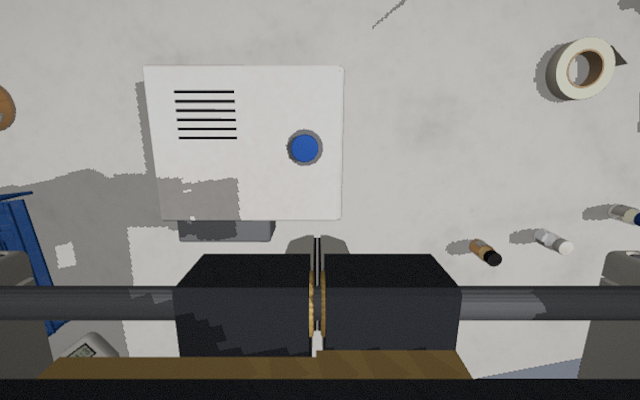

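The wrist view shows the roof corners at about (144,66), (343,66), (340,220) and (160,220), with the button at (304,148). The vials are on the right, amber at about (484,251).

Run:
```python
from h import *
from scipy.optimize import least_squares
d=get_image("wrist");g=cv2.cvtColor(d["color"],cv2.COLOR_BGR2GRAY)
c=np.float32([[144,66],[343,66],[340,220],[160,220]]).reshape(-1,1,2)
c=cv2.cornerSubPix(g,c,(5,5),(-1,-1),(3,50,.01)).reshape(-1,2);print(c.tolist())
W=np.array([onz(d,p,.074)[:2] for p in c]);print(W.round(4).tolist())
L=np.array([[.08,.1],[.08,-.1],[-.08,-.1],[-.08,.1]])
def tf(q,l):k,s=np.cos(q[2]),np.sin(q[2]);return l@np.array([[k,s],[-s,k]])+q[:2]
r=least_squares(lambda q:(tf(q,L)-W).ravel(),[.65,.1,-.2]);q=r.x
print(q,np.degrees(q[2]),(r.fun.reshape(-1,2)*1e3).round(1).tolist())
b=onz(d,(304.1,147.8),.084);k,s=np.cos(q[2]),np.sin(q[2])
print("button",b,"local",np.array([[k,s],[-s,k]])@(b[:2]-q[:2]))
A=((5,120,60),(22,255,255));a=blobs(d["color"],*A,(460,230,510,275));print(a[:2]);print("amber body",onz(d,a[0][1],.02))
for n,y in(("front0",-.110),("front80",-.190),("well80",-.122)):print(n,tf(q,np.array([[y,.035]])))
print(get_state()["ee_pos"])
```

```text
[[141.5621795654297, 66.50305938720703], [341.2356872558594, 66.88211822509766], [339.3167419433594, 217.52708435058594], [160.68777465820312, 219.256591796875]]
[[0.7599, 0.1699], [0.7138, -0.0206], [0.5636, 0.0147], [0.6077, 0.2064]]
[ 0.66125278  0.09260711 -0.23213052] -13.30009884920019 [[2.2, 1.6], [2.3, -2.5], [-3.3, -1.0], [-1.3, 1.9]]
button [0.64684504 0.03340031 0.084     ] local [-0.00040069 -0.0609333 ]
[(67, [474.1, 247.3], [470, 242, 13, 11]), (14, [488.9, 247.6], [486, 245, 7, 5])]
amber body [ 0.46634429 -0.14785794  0.02      ]
front0 [[0.56225495 0.15197401]]
front80 [[0.48440067 0.17037812]]
well80 [[0.55057681 0.15473463]]
[0.60120846 0.03125617 0.24854289]
```

```bash
python3 -m pendant '[{"translation":[1.5,0.1,-3],"rotation":[0,0,0]},{"translation":[1.5,0.1,-3],"rotation":[0,0,0]},{"translation":[1.5,0,-3],"rotation":[0,0,0]},{"translation":[0,0,-3],"rotation":[0,0,0]},{"translation":[0,0,-2.8],"rotation":[0,0,0]},{"translation":[0,0,0],"rotation":[0,0,0]},{"translation":[0,0,0],"rotation":[0,0,0]}]'
python3 -m pendant '[{"translation":[0,0,-0.6],"rotation":[0,0,0]},{"translation":[0,0,-0.5],"rotation":[0,0,0]},{"translation":[0,0,-0.2],"rotation":[0,0,0]},{"translation":[0,0,-0.2],"rotation":[0,0,0]},{"translation":[0,0,-0.1],"rotation":[0,0,0]},{"translation":[0,0,0],"rotation":[0,0,0]},{"translation":[0,0,0],"rotation":[0,0,0]}]'
```

```text
clock: 2.7
ee_pos: [0.6467, 0.0331, 0.1016]
tcp_rot: [[0.972, -0.235, 0.0], [-0.235, -0.972, -0.0], [0.0, -0.0, -1.0]]
wrist_force: [0.4, -0.5, 0.2]
grip_width: 0.005
grasp_force: 0.0
clock: 3.4
ee_pos: [0.6468, 0.034, 0.0849]
tcp_rot: [[0.972, -0.234, 0.0], [-0.234, -0.972, -0.0], [0.0, 0.0, -1.0]]
wrist_force: [-0.7, -0.2, 2.8]
grip_width: 0.004
grasp_force: 1.2
```

Contact is at about z = 0.085, as expected. I'll press about 5 mm further.

```bash
python3 -m pendant '[{"translation":[0,0,-0.2],"rotation":[0,0,0]},{"translation":[0,0,-0.2],"rotation":[0,0,0]},{"translation":[0,0,-0.1],"rotation":[0,0,0]},{"translation":[0,0,0],"rotation":[0,0,0]},{"translation":[0,0,0],"rotation":[0,0,0]},{"translation":[0,0,0],"rotation":[0,0,0]}]'
python3 - <<'E'
from h import *
d=get_image("wrist");s=get_image("scene");cv2.imwrite("pics/w2.png",np.vstack([d["color"][:,:],])); cv2.imwrite("pics/s2.png",s["color"])
c=cv2.resize(s["color"][180:350,150:320],(400,400));cv2.imwrite("pics/m2.png",np.hstack([c,d["color"][:400,100:500]]))
E
```

```text
clock: 4.0
ee_pos: [0.6469, 0.034, 0.0798]
tcp_rot: [[0.972, -0.234, 0.0], [-0.234, -0.972, -0.0], [0.0, -0.0, -1.0]]
wrist_force: [-2.1, -1.7, 5.0]
grip_width: 0.004
grasp_force: 2.6
```

View pics/m2.png

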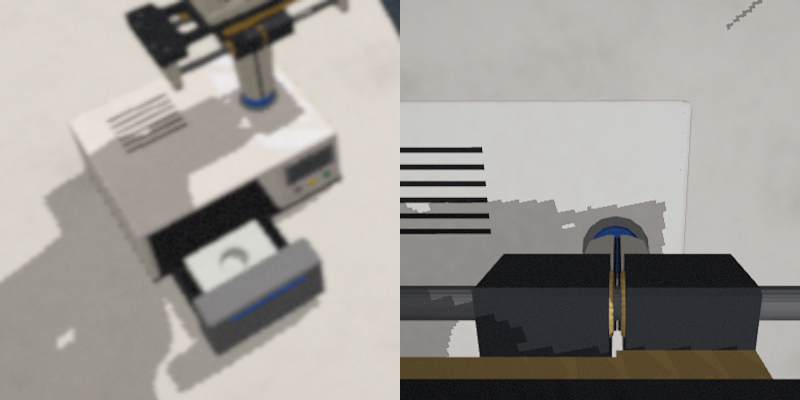

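The tray is out, with the well visible at about (249,290) in the scene image. I'll lift, look at the well from above, then go to the vial.

```bash
python3 -m pendant '[{"translation":[0,0,2],"rotation":[0,0,0]},{"translation":[0,0,4],"rotation":[0,0,0]},{"translation":[-3,2,4],"rotation":[0,0,0]},{"translation":[-4,3,2],"rotation":[0,0,0]},{"translation":[-4,3,0],"rotation":[0,0,0]},{"translation":[-4,3,0],"rotation":[0,0,0]},{"translation":[0,0,0],"rotation":[0,0,0]},{"translation":[0,0,0],"rotation":[0,0,0]}]'
python3 - <<'E'
from h import *
d=get_image("wrist");cv2.imwrite("pics/w3.png",d["color"]);print(proj(d,[.551,.155,.025]))
E
```

```text
clock: 4.9
ee_pos: [0.5015, 0.1409, 0.1955]
tcp_rot: [[0.973, -0.233, 0.001], [-0.233, -0.973, 0.0], [0.001, -0.0, -1.0]]
wrist_force: [-0.3, 0.5, 0.5]
grip_width: 0.006
grasp_force: 0.0
[291.87362751 146.638546  ]
```

View pics/w3.png

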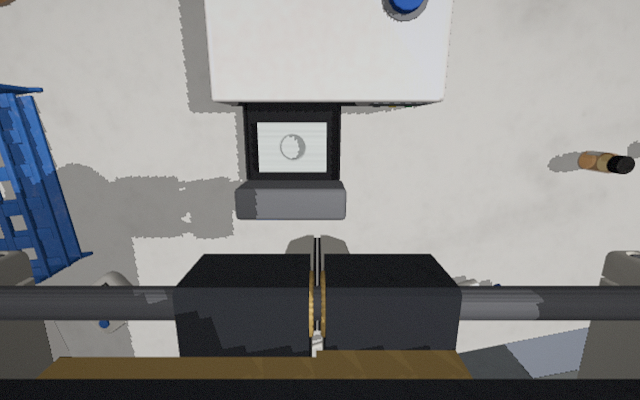

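The well rim is at about (292.5,147), within 1 px of the prediction. The amber vial is at the right edge, about (600,162). I'll move over to the vial and part-open the gripper.

```bash
python3 - <<'E'
from h import *
d=get_image("wrist");b=d["color"][112:182,250:335];m=cv2.inRange(cv2.cvtColor(b,cv2.COLOR_BGR2GRAY),185,255)
c=max(cv2.findContours(m,0,1)[0],key=cv2.contourArea);r=cv2.minAreaRect(c);u=np.array(r[0])+[250,112];print("block",u,r[1],onz(d,u,.025),"rim by eye",onz(d,(292.5,147),.025))
m2=cv2.bitwise_not(m)[15:55,20:65];ys,xs=np.nonzero(m2);print("rim bbox",xs.min()+270,xs.max()+270,ys.min()+127,ys.max()+127)
E
python3 -m pendant '[{"translation":[-1.3,-3.5,0],"rotation":[0,0,0]},{"translation":[-1.3,-3.5,0],"rotation":[0,0,0]},{"translation":[-1.3,-3.5,0],"rotation":[0,0,0]},{"translation":[-1.3,-3.5,0],"rotation":[0,0,0]},{"translation":[-1.3,-3.5,0],"rotation":[0,0,0]},{"translation":[-1.3,-3.5,-1],"rotation":[0,0,0]},{"translation":[-1.3,-3.5,-1],"rotation":[0,0,0]},{"translation":[-1.3,-3.5,-1],"rotation":[0,0,0]}]' -0.1 20
python3 -m pendant '[{"translation":[0,0,0],"rotation":[0,0,0]},{"translation":[0,0,0],"rotation":[0,0,0]}]'
python3 - <<'E'
from h import *
d=get_image("wrist");cv2.imwrite("pics/w4.png",d["color"]);s=get_image("side");cv2.imwrite("pics/s4.png",s["color"])
print(proj(d,[.46,-.153,.0]),proj(d,[.46,-.153,.049]))
E
```

```text
block [291.  147.5] (47.0, 68.0) [0.55110753 0.15547441 0.025     ] rim by eye [0.55123889 0.15384396 0.025     ]
rim bbox 279 304 135 160
clock: 5.8
ee_pos: [0.3975, -0.142, 0.1649]
tcp_rot: [[0.972, -0.235, 0.0], [-0.235, -0.972, -0.0], [0.0, 0.0, -1.0]]
wrist_force: [0.7, -0.0, -0.7]
grip_width: 0.547
grasp_force: 0.0
clock: 6.0
ee_pos: [0.3979, -0.1407, 0.1651]
tcp_rot: [[0.972, -0.237, -0.0], [-0.237, -0.972, 0.0], [-0.0, -0.0, -1.0]]
wrist_force: [-0.2, 0.6, 0.1]
grip_width: 0.548
grasp_force: 0.0
[313.54159056 128.17086984] [312.98431902 129.15327185]
```

View pics/w4.png

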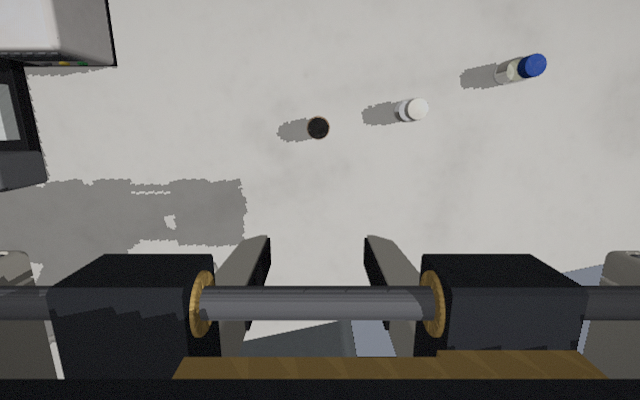

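The black cap is at about (318,127.5), close to directly below the camera. The white vial is at (415,109) and the blue one at (532,65).

Run:
```python
from h import *
d=get_image("wrist");b=blobs(d["color"],(0,0,0),(179,255,60),(295,105,340,150),30);print(b[:2]);p=onz(d,b[0][1],.049);s=get_state();print(p,"go cm",(p[:2]-s["ee_pos"][:2])*100,"to z1.6:",1.6-s["ee_pos"][2]*100)
```

```text
[(331, [319.4, 128.1], [310, 118, 20, 21])]
[ 0.46008614 -0.15716892  0.049     ] go cm [ 6.17486783 -1.79920227] to z1.6: -14.953302944070485
```

```bash
python3 -m pendant '[{"translation":[3.1,-0.8,-2],"rotation":[0,0,0]},{"translation":[3.1,-0.8,-2],"rotation":[0,0,0]},{"translation":[0,0,-3],"rotation":[0,0,0]},{"translation":[0,0,-3],"rotation":[0,0,0]},{"translation":[0,0,-3],"rotation":[0,0,0]},{"translation":[0,0,-1.9],"rotation":[0,0,0]},{"translation":[0,0,0],"rotation":[0,0,0]},{"translation":[0,0,0],"rotation":[0,0,0]}]'
python3 -m pendant '[{"translation":[0,0,0],"rotation":[0,0,0]},{"translation":[0,0,0],"rotation":[0,0,0]},{"translation":[0,0,0],"rotation":[0,0,0]},{"translation":[0,0,0],"rotation":[0,0,0]},{"translation":[0,0,0],"rotation":[0,0,0]},{"translation":[0,0,0],"rotation":[0,0,0]}]' 1 12
```

```text
clock: 6.95
ee_pos: [0.4603, -0.1551, 0.0169]
tcp_rot: [[0.972, -0.233, 0.0], [-0.233, -0.972, -0.0], [0.0, -0.0, -1.0]]
wrist_force: [0.3, -0.3, 0.6]
grip_width: 0.552
grasp_force: 0.0
clock: 7.55
ee_pos: [0.4599, -0.1557, 0.0167]
tcp_rot: [[0.972, -0.234, 0.001], [-0.234, -0.972, -0.0], [0.001, 0.0, -1.0]]
wrist_force: [-0.6, 1.0, 5.8]
grip_width: 0.226
grasp_force: 12.0
```

```bash
python3 -m pendant '[{"translation":[0,0,1],"rotation":[0,0,0]},{"translation":[0,0,3],"rotation":[0,0,0]},{"translation":[0,0,4],"rotation":[0,0,0]},{"translation":[0.9,3,2],"rotation":[0,0,0]},{"translation":[0.9,4,1],"rotation":[0,0,0]},{"translation":[0.9,4,0],"rotation":[0,0,0]},{"translation":[0.9,4,0],"rotation":[0,0,0]},{"translation":[0.9,4,0],"rotation":[0,0,0]}]'
python3 -m pendant '[{"translation":[1.5,4,0],"rotation":[0,0,0]},{"translation":[1.5,4,0],"rotation":[0,0,0]},{"translation":[1.6,4,0],"rotation":[0,0,0]},{"translation":[0,0,0],"rotation":[0,0,0]},{"translation":[0,0,0],"rotation":[0,0,0]},{"translation":[0,0,0],"rotation":[0,0,0]}]'
python3 - <<'E'
from h import *
d=get_image("wrist");s=get_image("scene");c=cv2.resize(s["color"][180:350,190:320],(306,400));cv2.imwrite("pics/m5.png",np.hstack([c,d["color"][:400,100:560]]))
t=get_state();print(t["ee_pos"],proj(d,[.551,.1545,.025])-[100,0],proj(s,[.551,.1545,.025]),proj(s,np.array(t["ee_pos"])-[0,0,.0167]))
E
```

```text
clock: 8.35
ee_pos: [0.5048, 0.0361, 0.1271]
tcp_rot: [[0.972, -0.234, 0.001], [-0.234, -0.972, -0.0], [0.0, -0.0, -1.0]]
wrist_force: [0.3, -0.9, -1.1]
grip_width: 0.223
grasp_force: 12.0
clock: 8.95
ee_pos: [0.5503, 0.1537, 0.1265]
tcp_rot: [[0.972, -0.235, -0.001], [-0.235, -0.972, -0.0], [-0.0, 0.0, -1.0]]
wrist_force: [-0.7, -0.9, -0.8]
grip_width: 0.224
grasp_force: 12.0
[0.55049548 0.15344096 0.12657195] [214.984777   204.73210476] [251.35283608 292.769695  ] [246.17248749 268.2667145 ]
```

View pics/m5.png

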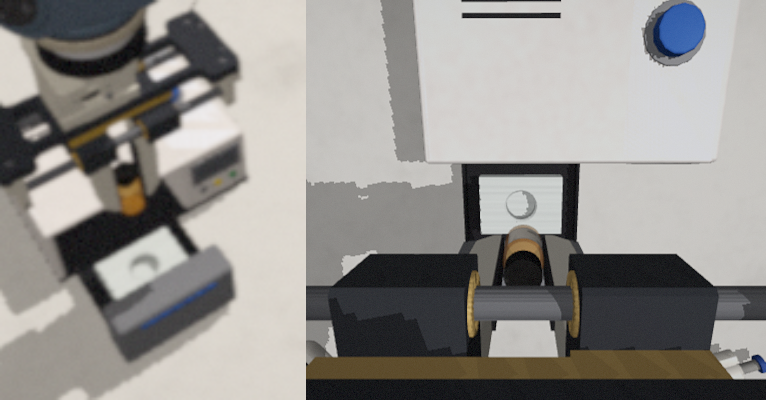

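Well is at (314,204) in the wrist view, against a predicted (315,204.7), and the vial is centred and upright between the fingers. I'll descend, slowly near the rim.

```bash
python3 -m pendant '[{"translation":[0.05,0.1,-2],"rotation":[0,0,0]},{"translation":[0,0,-2],"rotation":[0,0,0]},{"translation":[0,0,-2],"rotation":[0,0,0]},{"translation":[0,0,-1.5],"rotation":[0,0,0]},{"translation":[0,0,0],"rotation":[0,0,0]},{"translation":[0,0,0],"rotation":[0,0,0]}]'
python3 - <<'E'
from h import *
d=get_image("wrist");s=get_image("scene");c=cv2.resize(s["color"][240:340,205:305],(400,400),interpolation=cv2.INTER_CUBIC);cv2.imwrite("pics/m6.png",np.hstack([c,d["color"][:400,200:440]]))
t=get_state();print(t["ee_pos"])
E
```

```text
clock: 9.65
ee_pos: [0.5514, 0.1552, 0.0518]
tcp_rot: [[0.972, -0.235, 0.0], [-0.235, -0.972, 0.0], [0.0, -0.0, -1.0]]
wrist_force: [-0.1, 0.4, -0.4]
grip_width: 0.223
grasp_force: 12.0
[0.55184806 0.15544028 0.05236533]
```

View pics/m6.png

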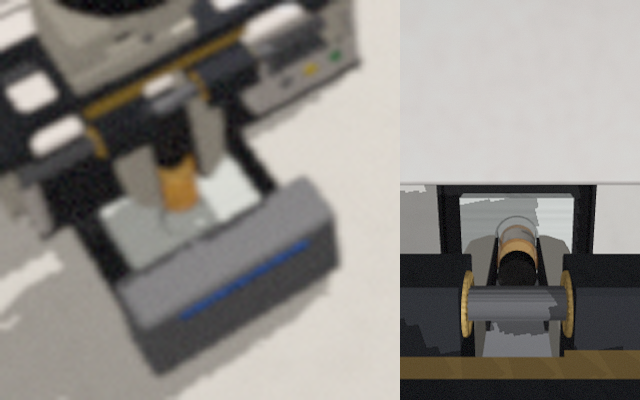

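The vial is centred over the well rim in both halves of the picture. Those were my ten views, so from here I work by numbers.

```bash
python3 -m pendant '[{"translation":[0,0,-0.5],"rotation":[0,0,0]},{"translation":[0,0,-0.4],"rotation":[0,0,0]},{"translation":[0,0,-0.3],"rotation":[0,0,0]},{"translation":[0,0,0],"rotation":[0,0,0]},{"translation":[0,0,0],"rotation":[0,0,0]}]'
python3 -m pendant '[{"translation":[0,0,-0.2],"rotation":[0,0,0]},{"translation":[0,0,-0.2],"rotation":[0,0,0]},{"translation":[0,0,-0.2],"rotation":[0,0,0]},{"translation":[0,0,-0.2],"rotation":[0,0,0]},{"translation":[0,0,0],"rotation":[0,0,0]},{"translation":[0,0,0],"rotation":[0,0,0]}]'
```

```text
clock: 10.25
ee_pos: [0.5512, 0.1555, 0.0393]
tcp_rot: [[0.972, -0.234, -0.0], [-0.234, -0.972, -0.0], [-0.0, 0.0, -1.0]]
wrist_force: [0.1, -0.3, 0.5]
grip_width: 0.226
grasp_force: 12.0
clock: 10.85
ee_pos: [0.5512, 0.1554, 0.0313]
tcp_rot: [[0.972, -0.234, -0.0], [-0.234, -0.972, -0.0], [-0.0, 0.0, -1.0]]
wrist_force: [0.3, -0.2, 0.7]
grip_width: 0.222
grasp_force: 12.0
```

```bash
python3 -m pendant '[{"translation":[0,0,-0.05],"rotation":[0,0,0]},{"translation":[0,0,-0.05],"rotation":[0,0,0]},{"translation":[0,0,0],"rotation":[0,0,0]},{"translation":[0,0,0],"rotation":[0,0,0]}]'
```

```text
clock: 11.25
ee_pos: [0.5514, 0.1555, 0.0306]
tcp_rot: [[0.972, -0.234, 0.0], [-0.234, -0.972, 0.0], [0.0, -0.0, -1.0]]
wrist_force: [-1.7, -0.6, 4.8]
grip_width: 0.228
grasp_force: 12.0
```

The vial is on the floor of the well. Release and lift.

```bash
python3 -m pendant '[{"translation":[0,0,0.05],"rotation":[0,0,0]},{"translation":[0,0,0],"rotation":[0,0,0]},{"translation":[0,0,0],"rotation":[0,0,0]},{"translation":[0,0,0],"rotation":[0,0,0]},{"translation":[0,0,0],"rotation":[0,0,0]}]' 0.1
python3 -m pendant '[{"translation":[0,0,1],"rotation":[0,0,0]},{"translation":[0,0,2],"rotation":[0,0,0]},{"translation":[0,0,3],"rotation":[0,0,0]},{"translation":[0,0,3],"rotation":[0,0,0]},{"translation":[-3.6,0.9,3],"rotation":[0,0,0]},{"translation":[-3.6,0.9,0],"rotation":[0,0,0]},{"translation":[0,0,0],"rotation":[0,0,0]},{"translation":[0,0,0],"rotation":[0,0,0]}]'
python3 - <<'E'
from h import *
d=get_image("wrist");s=get_image("scene");e=get_image("side");cv2.imwrite("pics/w7.png",d["color"]);cv2.imwrite("pics/s7.png",s["color"]);cv2.imwrite("pics/e7.png",e["color"])
print(proj(d,[.5512,.155,.063]));u=proj(d,[.5512,.155,.063]).astype(int)
b=blobs(d["color"],(0,0,0),(179,255,50),(u[0]-30,u[1]-30,u[0]+30,u[1]+30),30);print(b)
A=((5,120,60),(22,255,255))
for n,i in(("scene",s),("side",e)):
    lo=proj(i,[.5512,.155,.014]);hi=proj(i,[.5512,.155,.063]);u=((lo+hi)/2).astype(int);print(n,lo,hi,blobs(i["color"],*A,(u[0]-15,u[1]-25,u[0]+15,u[1]+25))[:2])
E
```

```text
clock: 11.75
ee_pos: [0.5512, 0.1554, 0.0307]
tcp_rot: [[0.972, -0.234, -0.0], [-0.234, -0.972, -0.0], [-0.0, 0.0, -1.0]]
wrist_force: [-0.1, 0.2, -0.5]
grip_width: 0.448
grasp_force: 0.0
clock: 12.55
ee_pos: [0.4794, 0.1736, 0.1518]
tcp_rot: [[0.972, -0.233, 0.001], [-0.233, -0.972, 0.0], [0.001, -0.001, -1.0]]
wrist_force: [-0.0, -0.3, 0.7]
grip_width: 0.449
grasp_force: 0.0
[318.01455513 115.2864973 ]
[(390, [318.2, 114.3], [308, 103, 22, 24]), (120, [317.5, 85.5], [288, 85, 60, 2])]
scene [251.79749434 295.77255728] [248.61760124 282.43446807] [(48, [251.6, 292.9], [247, 286, 9, 12])]
side [291.27136596 185.34113197] [290.27017833 170.78624278] [(27, [290.3, 178.6], [288, 176, 6, 8])]
```

The cap and body are where a fully seated vial should be. I'll close the fingers and come down in front of the tray block.

```bash
python3 -m pendant '[{"translation":[-1.8,0.4,0],"rotation":[0,0,0]},{"translation":[-1.8,0.4,0],"rotation":[0,0,0]},{"translation":[0,0,-3],"rotation":[0,0,0]},{"translation":[0,0,-4],"rotation":[0,0,0]},{"translation":[0,0,-4],"rotation":[0,0,0]},{"translation":[0,0,-1.6],"rotation":[0,0,0]},{"translation":[0,0,0],"rotation":[0,0,0]},{"translation":[0,0,0],"rotation":[0,0,0]}]' 1 30
python3 -m pendant '[{"translation":[0.78,-0.185,0],"rotation":[0,0,0]},{"translation":[0.78,-0.185,0],"rotation":[0,0,0]},{"translation":[0.78,-0.185,0],"rotation":[0,0,0]},{"translation":[0,0,0],"rotation":[0,0,0]},{"translation":[0,0,0],"rotation":[0,0,0]}]'
```

```text
clock: 13.5
ee_pos: [0.4439, 0.1814, 0.0251]
tcp_rot: [[0.972, -0.234, -0.0], [-0.234, -0.972, -0.0], [-0.0, 0.0, -1.0]]
wrist_force: [-0.6, 0.7, 1.2]
grip_width: 0.002
grasp_force: 0.0
clock: 14.0
ee_pos: [0.4668, 0.1758, 0.025]
tcp_rot: [[0.972, -0.234, 0.0], [-0.234, -0.972, 0.0], [0.0, -0.0, -1.0]]
wrist_force: [0.0, -0.4, 0.6]
grip_width: 0.009
grasp_force: 0.0
```

```bash
python3 -m pendant '[{"translation":[0.2,-0.047,0],"rotation":[0,0,0]},{"translation":[0.2,-0.047,0],"rotation":[0,0,0]},{"translation":[0.2,-0.047,0],"rotation":[0,0,0]},{"translation":[0.1,-0.023,0],"rotation":[0,0,0]},{"translation":[0.1,-0.023,0],"rotation":[0,0,0]},{"translation":[0,0,0],"rotation":[0,0,0]},{"translation":[0,0,0],"rotation":[0,0,0]}]'
python3 -m pendant '[{"translation":[0.2,-0.047,0],"rotation":[0,0,0]},{"translation":[0.2,-0.047,0],"rotation":[0,0,0]},{"translation":[0.2,-0.047,0],"rotation":[0,0,0]},{"translation":[0.1,-0.023,0],"rotation":[0,0,0]},{"translation":[0.1,-0.023,0],"rotation":[0,0,0]},{"translation":[0,0,0],"rotation":[0,0,0]},{"translation":[0,0,0],"rotation":[0,0,0]}]'
```

```text
clock: 14.7
ee_pos: [0.4746, 0.174, 0.0248]
tcp_rot: [[0.972, -0.234, -0.0], [-0.234, -0.972, -0.0], [-0.0, 0.0, -1.0]]
wrist_force: [-0.2, -0.4, -0.1]
grip_width: 0.009
grasp_force: 0.0
clock: 15.4
ee_pos: [0.4826, 0.1721, 0.0248]
tcp_rot: [[0.972, -0.234, -0.0], [-0.234, -0.972, -0.0], [0.0, 0.0, -1.0]]
wrist_force: [-1.9, -0.6, 0.3]
grip_width: 0.007
grasp_force: 0.9
```

```bash
python3 -m pendant '[{"translation":[0.3,-0.071,0],"rotation":[0,0,0]},{"translation":[0.4,-0.095,0],"rotation":[0,0,0]},{"translation":[0.4,-0.095,0],"rotation":[0,0,0]},{"translation":[0.4,-0.095,0],"rotation":[0,0,0]},{"translation":[0.4,-0.095,0],"rotation":[0,0,0]},{"translation":[0.4,-0.095,0],"rotation":[0,0,0]},{"translation":[0.4,-0.095,0],"rotation":[0,0,0]},{"translation":[0.3,-0.071,0],"rotation":[0,0,0]}]'
python3 -m pendant '[{"translation":[0.4,-0.095,0],"rotation":[0,0,0]},{"translation":[0.4,-0.095,0],"rotation":[0,0,0]},{"translation":[0.4,-0.095,0],"rotation":[0,0,0]},{"translation":[0.4,-0.095,0],"rotation":[0,0,0]},{"translation":[0.3,-0.071,0],"rotation":[0,0,0]},{"translation":[0.2,-0.047,0],"rotation":[0,0,0]},{"translation":[0,0,0],"rotation":[0,0,0]},{"translation":[0,0,0],"rotation":[0,0,0]}]'
python3 - <<'E'
from h import *
f=[get_image("side") for i in range(2)];F=np.array([get_state()["wrist_force"]]);print(F,get_state()["ee_pos"])
e=f[0];cv2.imwrite("pics/e8.png",e["color"]);B=((100,120,50),(130,255,255));print("button",blobs(e["color"],*B,(320,165,350,190)))
E
```

```text
clock: 16.2
ee_pos: [0.5129, 0.1648, 0.0248]
tcp_rot: [[0.972, -0.234, -0.0], [-0.234, -0.972, -0.0], [-0.0, 0.0, -1.0]]
wrist_force: [-5.0, -0.0, 0.8]
grip_width: 0.007
grasp_force: 2.3
clock: 17.0
ee_pos: [0.5337, 0.1599, 0.0248]
tcp_rot: [[0.972, -0.234, -0.0], [-0.234, -0.972, -0.0], [-0.0, 0.0, -1.0]]
wrist_force: [-5.0, -1.5, 0.3]
grip_width: 0.002
grasp_force: 2.0
[[-3.97463014 -1.62957585  1.53041208]] [0.53357188 0.15995373 0.02477527]
button [(52, [335.1, 177.2], [331, 174, 9, 7])]
```

```bash
python3 -m pendant '[{"translation":[0.2,-0.048,0],"rotation":[0,0,0]},{"translation":[0.2,-0.048,0],"rotation":[0,0,0]},{"translation":[0.2,-0.048,0],"rotation":[0,0,0]},{"translation":[0.1,-0.024,0],"rotation":[0,0,0]},{"translation":[0.1,-0.024,0],"rotation":[0,0,0]},{"translation":[0,0,0],"rotation":[0,0,0]}]'
python3 -m pendant '[{"translation":[0.1,-0.024,0],"rotation":[0,0,0]},{"translation":[0.1,-0.024,0],"rotation":[0,0,0]},{"translation":[0.1,-0.024,0],"rotation":[0,0,0]},{"translation":[0,0,0],"rotation":[0,0,0]}]'
python3 -m pendant '[{"translation":[0.1,-0.024,0],"rotation":[0,0,0]},{"translation":[0.1,-0.024,0],"rotation":[0,0,0]},{"translation":[0.1,-0.024,0],"rotation":[0,0,0]},{"translation":[0,0,0],"rotation":[0,0,0]}]'
```

```text
clock: 17.7
ee_pos: [0.5414, 0.1581, 0.0248]
tcp_rot: [[0.972, -0.234, -0.001], [-0.234, -0.972, -0.0], [-0.001, 0.0, -1.0]]
wrist_force: [-5.1, -2.7, 1.0]
grip_width: 0.005
grasp_force: 2.4
clock: 18.1
ee_pos: [0.5442, 0.1574, 0.0248]
tcp_rot: [[0.972, -0.234, -0.001], [-0.234, -0.972, -0.0], [-0.001, 0.0, -1.0]]
wrist_force: [-7.3, -2.0, 1.9]
grip_width: 0.004
grasp_force: 3.2
clock: 18.5
ee_pos: [0.5471, 0.1567, 0.0248]
tcp_rot: [[0.972, -0.234, -0.001], [-0.234, -0.972, -0.0], [-0.001, 0.0, -1.0]]
wrist_force: [-7.4, -0.6, 3.4]
grip_width: 0.007
grasp_force: 3.5
```

```bash
cat > b.py <<'E'
from h import *
B=((100,120,50),(130,255,255));s=get_image("side");c=get_image("scene");w=get_image("wrist")
print("side",blobs(s["color"],*B,(320,165,350,190))[:1],"scene",blobs(c["color"],*B,(240,205,285,235))[:1],"wrist",[x for x in blobs(w["color"],*B,(320,0,640,230),60)][:2])
t=get_state();print(np.round(t["ee_pos"],4),np.round(t["wrist_force"],1))
E
python3 b.py
python3 -m pendant '[{"translation":[0.1,-0.024,0],"rotation":[0,0,0]},{"translation":[0.1,-0.024,0],"rotation":[0,0,0]},{"translation":[0,0,0],"rotation":[0,0,0]}]'
python3 b.py
python3 -m pendant '[{"translation":[0.1,-0.024,0],"rotation":[0,0,0]},{"translation":[0.1,-0.024,0],"rotation":[0,0,0]},{"translation":[0,0,0],"rotation":[0,0,0]}]'
python3 b.py
```

```text
side [(45, [335.1, 177.5], [331, 175, 9, 6])] scene [(14, [262.4, 221.1], [260, 219, 5, 5])] wrist []
[0.5471 0.1567 0.0248] [-7.3 -1.2  2.5]
clock: 18.95
ee_pos: [0.5493, 0.1562, 0.0248]
tcp_rot: [[0.972, -0.234, -0.001], [-0.234, -0.972, -0.0], [-0.001, 0.0, -1.0]]
wrist_force: [-5.7, -2.4, 1.3]
grip_width: 0.007
grasp_force: 2.6
side [(42, [335.0, 177.7], [331, 175, 9, 6])] scene [(26, [262.0, 220.6], [259, 218, 7, 6])] wrist []
[0.5494 0.1562 0.0248] [-6.1 -2.1  0.8]
clock: 19.4
ee_pos: [0.5514, 0.1557, 0.0248]
tcp_rot: [[0.972, -0.234, -0.001], [-0.234, -0.972, -0.0], [-0.001, 0.0, -1.0]]
wrist_force: [-5.6, -1.2, 2.0]
grip_width: 0.006
grasp_force: 2.5
side [(42, [335.0, 177.7], [331, 175, 9, 6])] scene [(35, [261.5, 220.4], [258, 217, 8, 8])] wrist []
[0.5514 0.1557 0.0248] [-4.5 -1.7 -0.3]
```

The dip of the button shows clearly in the side view: its blob went from 52 to 42 px. I'll go on in 1 mm steps until it jumps back.

```bash
python3 -m pendant '[{"translation":[0.1,-0.024,0],"rotation":[0,0,0]},{"translation":[0.1,-0.024,0],"rotation":[0,0,0]},{"translation":[0,0,0],"rotation":[0,0,0]}]' | grep -E "ee_pos|wrist"
python3 b.py
python3 -m pendant '[{"translation":[0.1,-0.024,0],"rotation":[0,0,0]},{"translation":[0,0,0],"rotation":[0,0,0]}]'| grep -E "ee_pos|wrist"
python3 b.py
```

```text
ee_pos: [0.5533, 0.1552, 0.0248]
wrist_force: [-6.0, -0.8, 1.4]
side [(52, [335.1, 177.2], [331, 174, 9, 7])] scene [(45, [261.3, 220.0], [258, 216, 8, 9])] wrist []
[0.5533 0.1552 0.0248] [-6.9 -1.4  1.7]
ee_pos: [0.5538, 0.1551, 0.0248]
wrist_force: [-8.8, -1.3, 3.9]
side [(52, [335.1, 177.2], [331, 174, 9, 7])] scene [(49, [261.1, 219.8], [257, 215, 9, 10])] wrist []
[0.5538 0.1551 0.0248] [-9.1 -0.1  3.4]
```

```bash
python3 -m pendant '[{"translation":[0.05,-0.012,0],"rotation":[0,0,0]},{"translation":[0.05,-0.012,0],"rotation":[0,0,0]},{"translation":[0,0,0],"rotation":[0,0,0]}]'| grep -E "ee_pos|wrist"
python3 b.py
```

```text
ee_pos: [0.5542, 0.155, 0.0247]
wrist_force: [-12.4, 0.3, 6.4]
side [(52, [335.1, 177.2], [331, 174, 9, 7])] scene [(53, [260.8, 219.7], [257, 215, 8, 10])] wrist [(80, [620.4, 1.4], [606, 0, 31, 5])]
[0.5542 0.155  0.0247] [-11.4   0.9   6. ]
```

It clicked: the button is back up and the buffer is felt at about 12 N. Back off gently.

```bash
python3 -m pendant '[{"translation":[-0.1,0.024,0],"rotation":[0,0,0]},{"translation":[-0.2,0.048,0],"rotation":[0,0,0]},{"translation":[-0.3,0.071,0],"rotation":[0,0,0]},{"translation":[-1,0.24,0],"rotation":[0,0,0]},{"translation":[-3,0.7,0],"rotation":[0,0,0]},{"translation":[-4,0.9,1],"rotation":[0,0,0]},{"translation":[0,0,5],"rotation":[0,0,0]},{"translation":[0,0,5],"rotation":[0,0,0]}]' | grep -E "clock|ee_pos|wrist"
python3 -m pendant '[{"translation":[0,0,4],"rotation":[0,0,0]},{"translation":[0,0,0],"rotation":[0,0,0]},{"translation":[0,0,0],"rotation":[0,0,0]},{"translation":[0,0,0],"rotation":[0,0,0]}]' | grep -E "clock|ee_pos|wrist"
python3 b.py
python3 - <<'E'
from h import *
s0=cv2.imread("pics/side0.png");s=get_image("side");w=get_image("wrist")
df=cv2.absdiff(s0,s["color"]).max(2)
for n,b in(("tray",(290,160,310,200)),("white",(290,255,312,285)),("blue",(310,282,332,312))):x0,y0,x1,y1=b;print(n,(df[y0:y1,x0:x1]>30).sum())
print("amber in side",blobs(s["color"],(5,120,60),(22,255,255),(280,160,305,262)),"wall edge in wrist",proj(w,[.5623,.152,.061]))
g=w["color"];u=proj(w,[.5623,.152,.061]).astype(int);print(g[u[1]-40:u[1]+25:4,u[0]].tolist())
E
```

```text
clock: 21.6
ee_pos: [0.4679, 0.1749, 0.1357]
wrist_force: [1.3, 0.2, 0.6]
clock: 22.0
ee_pos: [0.4689, 0.1745, 0.1737]
wrist_force: [0.4, -0.1, -1.4]
side [(52, [335.1, 177.2], [331, 174, 9, 7])] scene [] wrist [(84, [338.4, 90.4], [320, 89, 38, 3])]
[0.4691 0.1745 0.1736] [-0.2 -0.6 -0.3]
tray 0
white 15
blue 0
amber in side [] wall edge in wrist [316.13832203  88.17282408]
[[60, 57, 56], [126, 123, 122], [126, 123, 122], [125, 123, 120], [126, 122, 122], [125, 122, 121], [125, 124, 122], [125, 122, 121], [124, 121, 120], [123, 120, 119], [77, 76, 74], [35, 33, 30], [133, 137, 138], [128, 132, 133], [188, 192, 193], [187, 190, 192], [187, 190, 192]]
```

The tray is home exactly as at the start, nothing touches it, and both other vials are unmoved.

```bash
python3 -c "
from station import *
print(sign_off())"
```

```text
the job is handed in; nothing more can be done
None
```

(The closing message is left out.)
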